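# Slacken the steriliser lid by one turn of its hand wheel

### The arm

A 7-joint arm with a two-finger parallel gripper is mounted at the origin on the work surface. World frame = base frame: x ahead of the robot, y to its left, z up, the work surface at z = 0. Lengths are in mm, angles in rad, forces in N, time in s.
With the tool pointing down it reaches from about 425 to 1025 mm from the base axis. Payload 9.4 kg.
Tool frame: the origin (TCP) lies midway between the tips of the shut fingers; the grasp point (between the pads) lies 19 mm behind it (r.grip_point_offset is the distance from the TCP to the grasp point, in mm); z points along the fingers, y is the line along which they close (so a half turn about z gives the same grasp; the last joint's range is limited). The gripper opens to 85 mm and grips with 20 to 120 N. Pads are 22 mm wide; open, the fingers measure 114 mm over their backs; the gripper's body (76 mm by 85 mm) begins 54 mm behind the grasp point. The pads swing forward as they close: fully open they stand 13 mm farther back than shut.
Start: joints at [1.205, 0.599, -0.003, 1.599, 0.002, 0.943, -0.08], TCP at [206.472, -694.977, 231.275] pointing down, gripper open.
Joint ranges: [-2.57, 2.57], [-0.35, 1.97], [-1.29, 1.29], [0.11, 2.56], [-1.05, 4.19], [0.11, 1.86], [-2.63, 2.63]. Speed limits (rad/s): [2.22, 2.22, 3.01, 3.01, 3.14, 3.14, 3.14].

### API

Orientations are given as [roll, pitch, yaw] about the fixed x, y, z axes, in that order (R = Rz(yaw) Ry(pitch) Rx(roll)).
In Python, from workcell import r gives the robot as it stands. Calls block until the motion is done:
- r.move_to(position, orientation): joint-space move of the TCP to a pose.
- r.movel(position, vel=150, orientation=None, stop_force=None): straight line of the TCP; orientation=None keeps the orientation; vel is the mean speed in mm/s. With stop_force (N) it stops when the force on the tool has changed by that much, and returns True; else False.
- r.goto_joints(angles): joint-space move.
- r.release() and r.close_gripper(effort=None): open the fingers fully, or close them until they stop; effort is the grip in N (None keeps the last).
- r.pause(seconds).
- r.solve_ik(position, orientation): joint angles nearest the present ones, or None.
- r.observe(): the state.
- r.camera(name): name is "scene" or "top"; returns a dict with "color" (384x512x3 uint8, blue, green, red), "range_z" (384x512 float32, mm along the optical axis (not along the pixel's ray), 0 where there is no reading), "fx", "fy", "cx", "cy" (pixels), "extrinsics" (4x4, takes a point from camera to world coordinates). Camera axes: x right, y down, z forward; pixel columns grow to the right and rows downward; lengths in mm; the calibration is good to about 2 mm. A picture is of the moment at which its call begins.
A pose or a line that the arm cannot do raises r.PlanningError and nothing moves.
- r.finish_job(): hands the job in; it is judged then, once.
The state is a dict: "time_s": time; "joint_pos": joint angles; "qvel": joint speeds; "tau": joint torques, N m; "position": TCP position; "ee_rot": TCP orientation; "force": force on the tool from outside, world axes, zero at the start; "torque": the same for the moment, N m; "grip_width": finger opening in mm; "gripper_force": force on a finger pad.
Only numpy, scipy, OpenCV 4.12 (cv2) and the standard library are available. Lean on these libraries where they do the work, as an engineer would, in place of code of your own. Each camera call takes 0.05 s, during which the arm holds its last target. There are 200 camera calls.

### The job

The steriliser has finished and its lid clamp must be backed off before anyone opens it: push the hand wheel on top round anticlockwise (seen from above) by its upright black handle through exactly one full turn, so that the handle ends up right back where it started, then move away and leave it. Push the handle with the fingertips, without taking hold of it or forcing it, and leave the soap bottle, ink bottle and steel cup beside the steriliser where they stand.

Things in the scene. Friction and masses are not known exactly. Their poses are not given: they have to be found in the camera images.
- steriliser: Stainless top-loading bench steriliser, fixed to the bench: grey base 300 x 280 mm, steel drum 250 mm across, lid, dark steel cross-bar 322 mm long under the wheel (top 219 mm above the bench, its end nuts 228 mm). Origin at the centre of its underside, x axis away from its control panel; the wheel's axis is its z axis.
- hub (a point): Point on the vertical axis of the aluminium hand wheel, level with the top of its rim, 254 mm above the bench; it stays put. Wheel: level, 200 mm over its rim, three spokes, rim 18 mm thick. The screw stem stands up in the hub to about 287 mm above the bench and rises 4 mm a turn with the lid; besides the handle nothing stands higher.
- handle_mid (a point): Centre of the upright, revolving black plastic handle, half-way up it. It stands on the rim at the end of one spoke, 91 mm from the wheel's axis. Handle: round, 25 mm in diameter, 56 mm tall, from 259 to 315 mm above the bench, on a 23 mm steel collar; it spins freely on its pin. Its clock position at the start is anywhere round the circle.
- wheel (a joint): Angle of the hand wheel (rad): grows anticlockwise seen from above (loosening), by 6.283 in one turn. It starts anywhere from -2.8 to 2.8 and has stops at -3.0 (tight) and 13.0. The wheel turns stiffly, about 0.35 N m (4 N at the handle), and stays where it is left, without coasting.
- soap_mid (a point): Centre of the white plastic soap bottle, upright on the bench, 60 mm across, 165 mm tall; loose bystander.
- ink_mid (a point): Centre of the small black ink bottle, upright on the bench, 36 mm across, 90 mm tall; loose bystander.
- cup_mid (a point): Centre of the open steel rinse cup, upright on the bench, 72 mm across the rim, 80 mm tall; loose bystander.
- handle: The same black handle; its origin lies at the foot of the handle, on its own axis, 28 mm below point handle_mid.

How it is judged (in metres and radians):
On the way:
1. the fingers push the wheel by its handle round the far side of its circle from where it started (distance of handle_mid from where it was at the start of the episode above 0.15 m and contact force between the fingers and handle above 0.5 N), for 0.1 s.
At the end, for the whole second after the job is handed in: The wheel has made one turn anticlockwise (not none, not two), its handle is back within 24 mm (15 degrees) of where it started, and the wheel is at rest (value of joint wheel between 3.17 and 9.39 rad and distance of handle_mid from where it was at the start of the episode below 0.024 m and velocity of joint wheel between -0.05 and 0.05 rad/s); the robot touches nothing.
It fails at once if the handle is gripped or forced (more than 30 N of contact force from the fingers) (contact force between the fingers and handle above 30 N).
It fails at once if the soap bottle is lifted, knocked or shoved more than 20 mm (distance of soap_mid from where it was at the start of the episode above 0.02 m).
It fails at once if the ink bottle is lifted, knocked or shoved more than 20 mm (distance of ink_mid from where it was at the start of the episode above 0.02 m).
It fails at once if the steel cup is lifted, knocked or shoved more than 20 mm (distance of cup_mid from where it was at the start of the episode above 0.02 m).
It also fails if it takes over 64 s, if anything falls off the work surface, if the arm or the gripper's body presses on something with over 40 N, if the wrist force passes 120 N, or if a joint passes its speed limit or range.

## Working session

There is one attempt and no reset: what is moved stays moved. The work goes in short steps, each a Python script; the robot and the scene stay as the last script left them, time stands still between calls to the robot, and variables do not carry over. Pictures are saved under pics/ and viewed, at most 10 in all, crops included, and the job is handed in when it is done.

```bash
ls; mkdir -p pics; cat > h.py <<'E'
import numpy as np, cv2
from workcell import r
def pts(c):
    z=c["range_z"]; v,u=np.indices(z.shape)
    P=np.stack([(u-c["cx"])/c["fx"]*z,(v-c["cy"])/c["fy"]*z,z,np.ones_like(z)],-1)@np.array(c["extrinsics"]).T
    P=P[...,:3]; P[z<=0]=np.nan
    return P
E
python3 - <<'E'
from h import *
for n in("scene","top"):
    c=r.camera(n); cv2.imwrite(f"pics/{n}0.png",c["color"]); np.savez(f"{n}0.npz",**c)
    print(n,np.round(c["extrinsics"],3).tolist(),c["fx"])
    P=pts(c); hi=(P[...,2]>295)&(P[...,2]<325)
    n_,l,s,ce=cv2.connectedComponentsWithStats(hi.astype(np.uint8))
    for i in range(1,n_):
        if s[i,4]>8:print(s[i],np.nanmedian(P[l==i],0).round(),c["color"][l==i].mean(0).round())
o=r.observe();print(o["position"],o["ee_rot"],o["time_s"],o["force"])
E
```

```text
pics
scene [[-0.375, 0.621, -0.688, 1160.624], [0.927, 0.238, -0.291, 265.3], [-0.017, -0.747, -0.665, 782.343], [0.0, 0.0, 0.0, 1.0]] 359.73681834365084
[  0   0  26   9 113] [ -260. -1654.   305.] [124. 166. 190.]
[114   0   5   3  12] [ -488. -1149.   301.] [52. 62. 69.]
[ 74  54  45  12 293] [ 216. -684.  311.] [31. 35. 38.]
[322  54   4   8  17] [-59.  38. 317.] [106. 137. 158.]
[280  61  51  18 466] [ 74.  14. 311.] [61. 87. 96.]
[252 141  10  12 101] [508.  14. 308.] [24. 27. 36.]
top [[-0.011, -0.987, 0.162, 369.816], [-1.0, 0.01, -0.004, 2.455], [0.003, -0.162, -0.987, 1385.317], [0.0, 0.0, 0.0, 1.0]] 397.9839808363564
[248 201   9  10  64] [495.  12. 310.] [40. 42. 45.]
[495 311  17  17 128] [ 192. -632.  307.] [25. 26. 26.]
[230 364  50  20 322] [ 73.   2. 312.] [ 77. 112. 121.]
[ 206.36747708 -694.58749092  230.50198619] [-3.14022783e+00  1.43343850e-04  2.88898534e-01] 0.1 [ 0.52546832 -0.6469976   0.2968829 ]
```

```bash
python3 - <<'E'
from h import *
a=cv2.imread("pics/scene0.png");b=cv2.imread("pics/top0.png")
cv2.imwrite("pics/v1.png",np.hstack([a[60:360,110:510],b[80:380,130:530]]))
c=dict(np.load("top0.npz"));P=pts(c)
m=(P[...,2]>244)&(P[...,2]<264)&(P[...,0]>350)
# robust circle from rim points: outer hull
q=P[m][:,:2]; q=q[np.hypot(*(q-np.median(q,0)).T)<130]
print(len(q),q.min(0),q.max(0),cv2.minEnclosingCircle(q.astype(np.float32)))
for lo,hi in((268,292),(300,325)):
    k=(P[...,2]>lo)&(P[...,2]<hi)&(P[...,0]>350)&(np.abs(P[...,1])<250);n,l,s,ce=cv2.connectedComponentsWithStats(k.astype(np.uint8))
    for i in range(1,n):
        if s[i,4]>4:print(lo,s[i],P[l==i].mean(0).round(1))
E
```

```text
1556 [ 465.95691889 -147.6462426 ] [661.14320411  49.9318099 ] ((562.963134765625, -49.3785285949707), 100.6942367553711)
268 [270 179   7   8  42] [563.3 -47.9 284.4]
300 [248 201   9   9  60] [495.9  12.3 309.8]
```

View pics/v1.png

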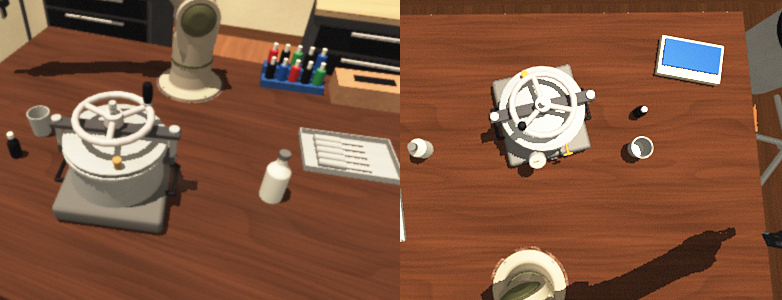

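The right half (top view) shows the wheel hub at about (543,104), the black handle at (522,126) at the near-left of the rim, the soap bottle at (420,149), and the ink bottle and cup at (641,112) and (641,148). All three bystanders stand well below the wheel height. Next I'll check IK round the circle.

```bash
cat >> h.py <<'E'
H=np.array([563.,-49.]); A0=np.arctan2(12.3+49,495.9-563); Z=274.
def P_(a,z=Z,R=92): return [H[0]+R*np.cos(a),H[1]+R*np.sin(a),z]
def where():
    c=r.camera("top");P=pts(c);Q=P[...,:2]-H
    k=(P[...,2]>300)&(P[...,2]<322)&(np.abs(np.hypot(*np.moveaxis(Q,-1,0))-91)<18)&(c["color"].max(-1)<90)
    p=P[k].mean(0); return c,k.sum(),p
E
python3 - <<'E'
from h import *
for yaw in np.arange(-3,3.2,.4):
    J=[r.solve_ik(P_(A0-.6+t),[np.pi,0,yaw]) for t in np.linspace(0,6.3,13)]+[r.solve_ik(P_(A0-.6,420),[np.pi,0,yaw])]
    if any(j is None for j in J): print(round(yaw,1),"none",sum(j is None for j in J));continue
    J=np.array(J);print(round(yaw,1),J.min(0).round(2),J.max(0).round(2))
E
```

```text
-3.0 [ 0.44  0.38 -1.17  1.69  0.38  0.9   1.02] [ 0.79  0.6  -0.84  2.06  0.5   1.29  1.4 ]
-2.6 [ 0.54  0.37 -1.1   1.68  0.34  0.93  1.34] [ 0.89  0.69 -1.09  2.06  0.66  1.27  1.66]
-2.2 [ 0.54  0.37 -1.1   1.68  0.34  0.93  1.74] [ 0.89  0.69 -1.09  2.06  0.66  1.27  2.06]
-1.8 [-0.65  0.37 -1.1   1.68 -0.66  0.92 -2.59] [0.84 0.69 1.13 2.08 0.66 1.27 2.4 ]
-1.4 [-1.05  0.41  0.38  1.76 -0.71  0.88 -2.63] [-0.13  0.71  1.28  2.14 -0.2   1.25 -2.12]
-1.0 [-0.99  0.24  0.07  1.73 -0.65  0.79 -2.62] [-0.02  0.61  1.13  2.11 -0.02  1.21 -2.02]
-0.6 [-0.14  0.22 -0.33  1.73 -0.07  0.79 -2.44] [ 0.08  0.47  0.13  2.1   0.08  1.19 -1.96]
-0.2 [-0.04  0.24 -0.46  1.72 -0.01  0.8  -2.08] [ 0.18  0.47  0.02  2.1   0.11  1.19 -1.62]
0.2 [ 0.01  0.24 -0.5   1.72  0.05  0.8  -1.69] [ 0.23  0.48 -0.11  2.09  0.13  1.2  -1.28]
0.6 [ 0.07  0.24 -0.54  1.71  0.09  0.81 -1.32] [ 0.31  0.48 -0.22  2.09  0.16  1.2  -0.93]
1.0 [ 0.12  0.25 -0.56  1.71  0.13  0.81 -0.96] [ 0.39  0.49 -0.33  2.09  0.2   1.2  -0.58]
1.4 [ 0.16  0.25 -0.55  1.7   0.14  0.82 -0.59] [ 0.47  0.51 -0.43  2.08  0.25  1.2  -0.24]
1.8 [ 0.23  0.26 -0.65  1.7   0.17  0.83 -0.23] [ 0.54  0.52 -0.52  2.08  0.31  1.21  0.11]
2.2 [ 0.29  0.28 -0.76  1.7   0.2   0.84  0.12] [ 0.6   0.54 -0.62  2.07  0.37  1.22  0.46]
2.6 [ 0.35  0.3  -0.87  1.69  0.24  0.86  0.46] [ 0.66  0.57 -0.7   2.07  0.43  1.23  0.82]
3.0 [ 0.4   0.34 -1.02  1.69  0.31  0.88  0.8 ] [ 0.73  0.58 -0.77  2.07  0.47  1.25  1.16]
```

```bash
python3 - <<'E'
from h import *
r.close_gripper(20)
p=r.observe()["position"]; r.movel([p[0],p[1],430],250)
a=A0-.62; ori=[np.pi,0,1.57]
r.move_to(P_(a,430),ori)
r.movel(P_(a,330),150)
print(r.observe()["time_s"],r.observe()["position"],r.observe()["grip_width"])
print(r.movel(P_(a),80,stop_force=10))
c,n,p=where();print(n,p);cv2.imwrite("pics/t1.png",cv2.resize(c["color"][120:280,180:360],None,fx=3,fy=3))
c=r.camera("scene");cv2.imwrite("pics/s1.png",cv2.resize(c["color"][80:260,160:360],None,fx=3,fy=3))
print(r.observe()["time_s"],r.observe()["position"])
E
```

```text
5.475 [544.21848415  41.17777931 330.7226092 ] -0.061926646888199655
False
0 [nan nan nan]
6.425 [544.09358324  41.08738949 274.51651381]h.py:13: RuntimeWarning: Mean of empty slice.
  p=P[k].mean(0); return c,k.sum(),p
  ret = um.true_divide(
```

View pics/s1.png

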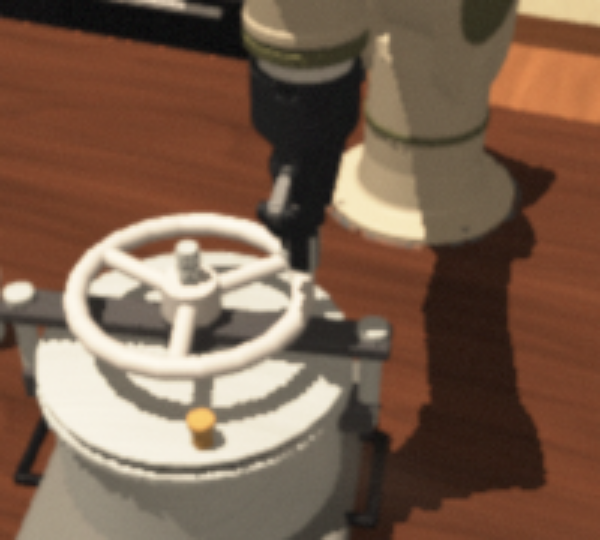

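The gripper hides the handle in this view (around (290,210)). The fingertips are just outside the rim line near (310,260), on the clockwise side as planned, and nothing is disturbed. Now push the first stretch.

```bash
cat >> h.py <<'E'
def sweep(a0,a1,vel=45,sf=18):
    n=int(np.ceil((a1-a0)/.2)); fm=[]
    for a in np.linspace(a0,a1,n+1)[1:]:
        s=r.movel(P_(a),vel,stop_force=sf); o=r.observe(); fm.append(round(float(np.linalg.norm(o["force"])),1))
        if s: print("STOP at",a-A0,o["force"]);break
    print(o["time_s"],o["position"],fm); return a
E
python3 - <<'E'
from h import *
sweep(A0-.62,A0+1.4)
c,n,p=where();print(n,p)
cv2.imwrite("pics/t2.png",cv2.resize(c["color"][120:280,180:360],None,fx=3,fy=3))
c=r.camera("scene");cv2.imwrite("pics/s2.png",cv2.resize(c["color"][80:260,160:360],None,fx=3,fy=3))
E
```

```text
12.2 [ 490.5113071  -105.67563465  274.00470334] [0.8, 1.9, 0.5, 0.5, 1.1, 0.6, 1.3, 0.4, 0.4, 0.7, 0.8]
0 [nan nan nan]h.py:13: RuntimeWarning: Mean of empty slice.
  p=P[k].mean(0); return c,k.sum(),p
  ret = um.true_divide(
```

View pics/s2.png

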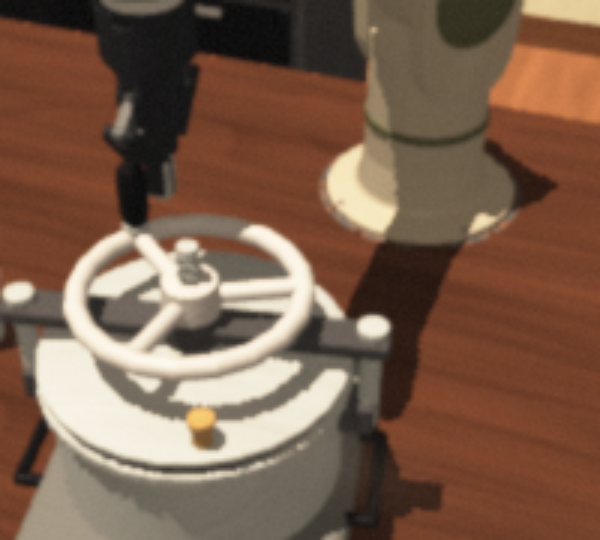

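The black handle is at (132,200), right ahead of the fingers at (160,185), so it is being pushed round as intended with low force. Continue, stopping short of home.

```bash
python3 - <<'E'
from h import *
sweep(A0+1.4,A0+2*np.pi-.45)
a=A0+2*np.pi-.45-.25
r.movel(P_(a),80); r.movel(P_(a,400),150); r.movel(P_(a-.8,420,190),200)
c,n,p=where();print(n,p,r.observe()["time_s"])
cv2.imwrite("pics/t3.png",cv2.resize(c["color"][120:280,180:360],None,fx=3,fy=3))
E
```

```text
24.7583 [528.52880124  36.30111318 273.97952052] [1.6, 1.6, 1.5, 0.3, 0.9, 1.2, 1.5, 1.9, 0.5, 0.8, 0.7, 0.3, 1.2, 1.0, 1.9, 1.2, 1.7, 2.0, 0.8, 0.7, 1.0, 0.8, 0.9]
3 [497.8574168   27.61563184 303.8558963 ] 27.1
```

View pics/t3.png

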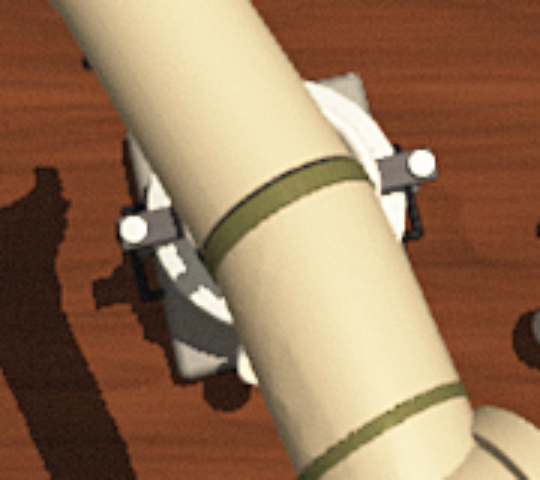

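The arm covers the wheel in this top view, so move it aside and look again.

```bash
python3 - <<'E'
from h import *
r.move_to([330,420,430],[np.pi,0,1.57])
c,n,p=where();q=p[:2]-H
print(n,p,r.observe()["time_s"],np.arctan2(q[1],q[0])-A0)
cv2.imwrite("pics/t4.png",cv2.resize(c["color"][120:280,180:360],None,fx=3,fy=3))
E
```

```text
51 [500.61796571  18.80645571 310.5368211 ] 28.8833 -0.08678247387190341
```

View pics/t4.png

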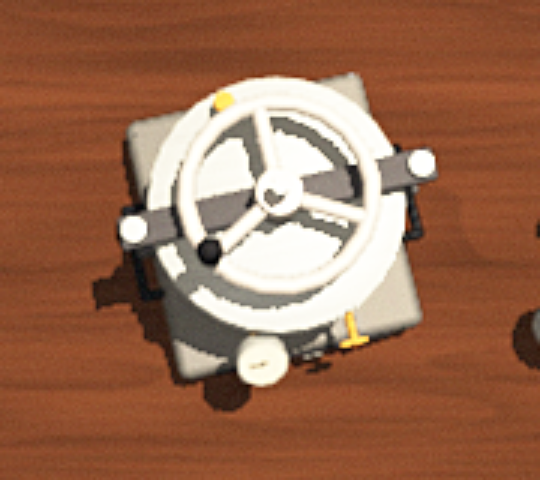

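The handle, at (210,250), is back about 8 mm from its start, well inside the 24 mm limit. The arm is clear, so I'm handing in.

```bash
python3 -c "
from h import *
print(r.finish_job())"
```

```text
the job is handed in; nothing more can be done
None
```

I pushed the wheel one full turn anticlockwise; the handle stopped about 8 mm short of its start (limit 24 mm), the arm is clear and never went near the bystanders, and I handed the job in at about 29 s, with no verdict shown.

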